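Open the bench clamp on a mailbox door

ROBOT

A 6-joint arm with a two-finger parallel gripper is mounted at the origin on the work surface. World frame = base frame: x ahead of the robot, y to its left, z up, the work surface at z = 0. Lengths are in m, angles in rad, forces in N, time in s.
With the tool pointing down it reaches from about 0.25 to 0.85 m from the base axis. Payload 12.5 kg.
Tool frame: the origin (TCP) lies where the fingers leave the gripper's body, on its centre line; the fingertips stand 84 mm ahead of it and the grasp point (between the pads) lies 65 mm ahead of it; z points along the fingers, y is the line along which they close (so a half turn about z gives the same grasp; the last joint's range is limited). The gripper opens to 93 mm and grips with 3 to 60 N. Pads are 15 mm wide; open, the fingers measure 128 mm over their backs; the gripper's body (75 mm by 188 mm) begins 65 mm behind the grasp point.
Start: joints at [-1.33, 0.351, 1.652, -0, 1.139, -0.085], TCP at [0.176, -0.521, 0.303] pointing down, gripper open.
Joint ranges: [-2.75, 2.75], [-0.79, 2.1], [0.01, 2.65], [-1.57, 4.71], [0.07, 3.14], [-2.87, 2.87]. Speed limits (rad/s): [2.22, 2.22, 2.79, 3.14, 3.14, 3.14].

INTERFACE

Orientations are given as a unit quaternion [w, x, y, z].
In Python, from station import ctrl gives the robot as it stands.
- The arm moves only by the shell command python3 -m crank 'ROWS' [FORCE]. ROWS is JSON, a list of rows, each a list of 3 entries, a list of its own where there are three numbers: the shift along the tool's x, y, z as a fraction of full scale, then the turn, a rotation vector about the tool's x, y, z as a fraction of full scale, then the gripper's target within -1 to 1 (shut at 1, half-way at 0, fully open at -1). A call has exactly 8 rows; each row shifts and turns the commanded pose from where the row before left it, along the tool's axes as they then stand; what a row does not reach is not made up. Full scale, the value 1, is 0.02 m for a shift and 5 degrees for a turn. A row lasts 1/12 s, in which the tool goes at most 41.7 mm and 7.16 degrees, less where a joint would pass 70% of its speed; a pose out of reach is approached as far as the arm can. A call with a number of a shift or a turn outside -1 to 1 is refused whole. A call with a gripper value outside its range is refused whole. The fingers move at their own pace and stop on an object; FORCE is the grip in N (left out, the last holds). Time passes only in rows, so rows that do not move let the fingers close, or fill a call up. It gives the time, the measured TCP pose, the force, the opening and the grip force at its end, in the units of the state.
- ctrl.sense(): the state, without advancing time (a new reading comes with each control period).
- ctrl.capture(name): name is "scene" or "top" or "wrist"; returns a dict with "pixels" (420x560x3 uint8, red, green, blue), "vfov" (degrees; the focal length in pixels is half the picture's height over the tangent of half this angle, whatever the lens; pixels are square), "cx", "cy" (the principal point, pixels), "camera_from_world" (4x4, takes a point from world to camera coordinates); the wrist camera has in their place "tool_from_camera" (4x4, takes a point from camera to tool coordinates, whose origin is the TCP and whose axes are the flange's). Camera axes: x right, y down, z forward; pixel columns grow to the right and rows downward; lengths in m; the calibration is good to about 2 mm. A picture is of the moment at which its call begins: read the wrist's pose just before it. There is no depth.
- ctrl.finish_job(): hands the job in; it is judged then, once.
Trained networks look in a picture, given as the dict that the camera call returned (one of the last four; its "shot" number tells which), for a name from the list of things; names that differ only in an ending like _2 or _b are one class to them, and where a whole thing is asked for, a point or a joint stands for the part that bears it (a point fixed in the world has none). Each returns a list of dicts, best first, with "score" (0 to 1); they miss things now and then, are a little off and sometimes report something else, mostly with a low value. They report only what shows in the picture. A call takes as long as a camera call.
- ctrl.search_frame(picture, query): "xy" ([column, row] in pixels, amid what is visible of it).
The state is a dict: "time": time; "qpos": joint angles; "qvel": joint speeds; "tau": joint torques, N m; "tcp_pos": TCP position; "ee_rot": TCP orientation; "ft_force": force on the tool from outside, world axes, zero at the start; "moment": the same for the moment, N m; "finger_gap": finger opening in m; "gripper_force": force on a finger pad.
Only numpy, scipy, OpenCV 4.12 (cv2) and the standard library are available. Lean on these libraries where they do the work, as an engineer would, in place of code of your own. Each camera call takes 0.05 s, during which the arm holds its last target. There are 200 camera calls.

TASK

The new lock is in and the mailbox door can come out of the bench clamp. With your fingertips, press down the release plate on top of the clamp's sliding jaw and, keeping it pressed, push the jaw back along its bar, away from the door, right up to the end stop; then let go so that the release springs up again. Leave the door lying on its rests and everything else where it is: nothing is to be lifted or carried.

Things in the scene. Friction and masses are not known exactly. Their poses are not given: they have to be found in the camera images.
- clamp: Bench clamp fixed to the counter: plywood board 440 x 210 x 12 mm, steel bar 26 mm wide along it, top 46 mm up. Origin: centre of the board's underside. x runs along the bar from the fixed jaw (x -174 to -140 mm) to the end stop (dark block, face at x = 174 mm); z up. Door between the jaws at x -139 to -14 mm. Loose things on the board lie 55 mm or more from the bar's middle.
- jaw (a joint): Sliding jaw along the bar (clamp's x), m: 0 = up to the door (starts 0 to 0.002), 0.1015 = against the end stop. Dark steel U-shaped carriage, 85 mm long, 60 wide: jaw plate at the door end (top 85 mm up), push plate at the back, release plate between. A ratchet bars moving back unless the release is pressed; slides at about 4 N. Towards the door it always slides, so lift off straight up.
- release (a joint): Travel of the release plate, m: 0 = up (ratchet engaged), 0.009 = fully down. The ratchet is free from 0.0045 on. Spring loaded: it begins to move at 3 N and takes 7.5 N fully down; it springs up when let go.
- release_top (a point): Centre of the release plate's top: ribbed black plastic plate, 44 mm along the bar, 36 mm across, 74 mm above the counter when up. Rides on the jaw: with the jaw at 0 it is at x = 34.5 mm, y = 0 in the clamp's frame. May be pressed anywhere. The free space above it, between jaw plate and push plate, runs from 29 mm before to 26 mm behind this point along the bar and is open to both sides.
- push_face (a point): Middle of the upright push plate's front face (the face that looks towards the door), 26 mm behind the centre of the release plate, 85 mm above the counter. The plate is 50 mm wide, 12 mm thick, with a rounded top that reaches 108 mm above the counter. Fingers standing on the release plate push the jaw back against this face.
- door: Mailbox door of aluminium, 125 mm along the bar x 140 mm across x 14 mm thick, lying face up on two rests between the jaws; the new lock with a brass key standing in it rises to 106 mm above the counter, 34 mm to the door's +y side. Loose, 0.28 kg. Origin: centre of its underside, 50 mm above the counter. It stays where it is.
- old_lock: Old cam lock, 25 mm wide and 28 mm tall with a flat cam 36 mm long on top, standing on the clamp's board. To be left alone.
- lock_nut: Brass ring nut, 28 mm wide and 6 mm high, lying on the clamp's board. To be left alone.
- screwdriver: Screwdriver with a black handle, 170 mm, lying on the clamp's board along the bar; its origin is under its middle. To be left alone.
- spare_door: A second mailbox door like the first, without key, lying on packing strips on the counter. To be left alone.
- tape_roll: Roll of tape, 100 mm wide and 48 mm high, on the counter. To be left alone.
- lock_carton: Cardboard carton 120 x 90 x 60 mm on the counter. To be left alone.
- mug: White mug, 82 mm wide and 95 mm high, on the counter. To be left alone.

How it is judged:
By the outcome, as a careful person would: the job done as asked, in the order asked, and still so for the second after the job is handed in, with the robot touching nothing.
It also fails if it takes over 35 s, if anything falls off the work surface, if the arm or the gripper's body presses on something with over 40 N, if the wrist force passes 120 N, or if a joint passes its speed limit or range.

## Working session

There is one attempt and no reset: what is moved stays moved. The work goes in short steps, Python scripts to look and compute and a shell command to move; the robot and the scene stay as the last step left them, time stands still between calls to the robot, and variables do not carry over. Pictures are saved under pics/ and viewed, at most 10 in all, crops included, and the job is handed in when it is done.

```bash
mkdir -p pics; ls; python3 - <<'E'
from station import ctrl
import cv2,numpy as np
s=ctrl.sense(); print({k:np.round(v,3).tolist() for k,v in s.items()})
for n in("top","scene"):
    p=ctrl.capture(n); cv2.imwrite(f"pics/{n}0.png",p["pixels"][:,:,::-1])
    print(n,p["vfov"],p["cx"],p["cy"],np.round(p["camera_from_world"],4).tolist())
    for q in("clamp","jaw","release_top","push_face","door","screwdriver","old_lock"):
        print(q,[(np.round(d["xy"],1).tolist(),round(d["score"],2)) for d in ctrl.search_frame(p,q)[:2]])
E
```

```text
pics
{'time': 0.0, 'qpos': [-1.33, 0.351, 1.652, 0.0, 1.139, -0.085], 'qvel': [-0.0, -0.001, 0.0, -0.001, 0.001, -0.001], 'tau': [-0.002, -49.732, -28.526, 0.07, 0.025, -0.0], 'tcp_pos': [0.176, -0.521, 0.302], 'ee_rot': [-0.001, 0.987, 0.162, -0.0], 'ft_force': [-0.586, 0.046, -0.498], 'moment': [0.019, 0.004, 0.05], 'gripper_force': 0.0, 'finger_gap': 0.092}
top 52.09605794358066 281.20097019164785 214.49874851430494 [[-0.0281, -0.9994, 0.0191, -0.0583], [-0.9914, 0.0254, -0.1285, 0.5274], [0.128, -0.0226, -0.9915, 1.1641], [0.0, 0.0, 0.0, 1.0]]
clamp [([245.2, 208.6], 0.78), ([114.2, 204.1], 0.73)]
jaw [([243.3, 200.1], 0.8)]
release_top [([245.6, 203.1], 0.71)]
push_face [([244.2, 201.4], 0.58)]
door [([282.9, 211.3], 0.79)]
screwdriver [([246.8, 177.7], 0.84)]
old_lock [([207.9, 223.5], 0.42)]
scene 49.82639715727301 274.2366855066158 209.91643803232782 [[-0.1339, 0.9909, 0.009, 0.125], [0.7941, 0.1128, -0.5972, -0.359], [-0.5928, -0.0728, -0.8021, 1.5065], [0.0, 0.0, 0.0, 1.0]]
clamp [([310.2, 248.7], 0.79), ([301.4, 229.6], 0.61)]
jaw [([299.9, 233.6], 0.88)]
release_top [([305.1, 226.2], 0.48)]
push_face [([302.3, 228.9], 0.58), ([92.6, 234.3], 0.2)]
door [([261.7, 215.0], 0.86)]
screwdriver [([298.5, 263.2], 0.57)]
old_lock []
```

```bash
python3 - <<'E'
import cv2
a=cv2.imread("pics/top0.png");cv2.imwrite("pics/top0c.png",cv2.resize(a[130:280,130:350],None,fx=3.6,fy=3.6,interpolation=cv2.INTER_CUBIC))
a=cv2.imread("pics/scene0.png")
cv2.imwrite("pics/scene0c.png",cv2.resize(a[150:320,180:420],None,fx=3.3,fy=3.3,interpolation=cv2.INTER_CUBIC))
E
```

```text
(no output)
```

View pics/top0c.png

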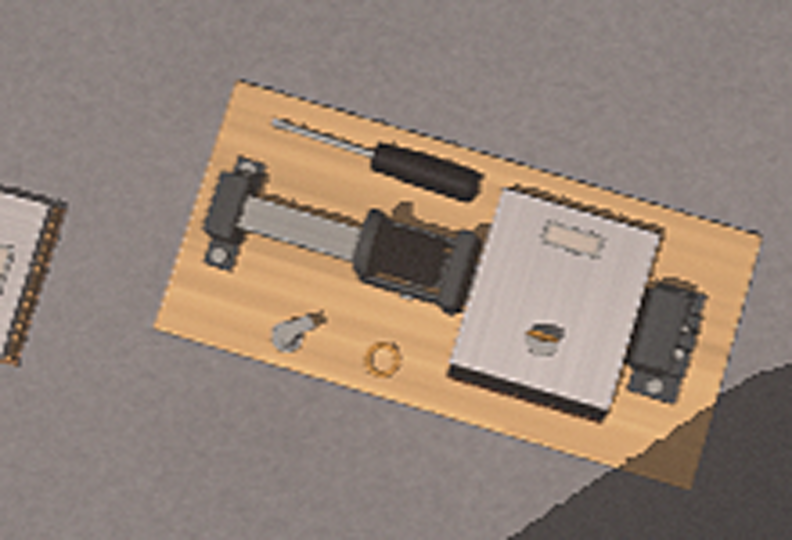

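View pics/scene0c.png

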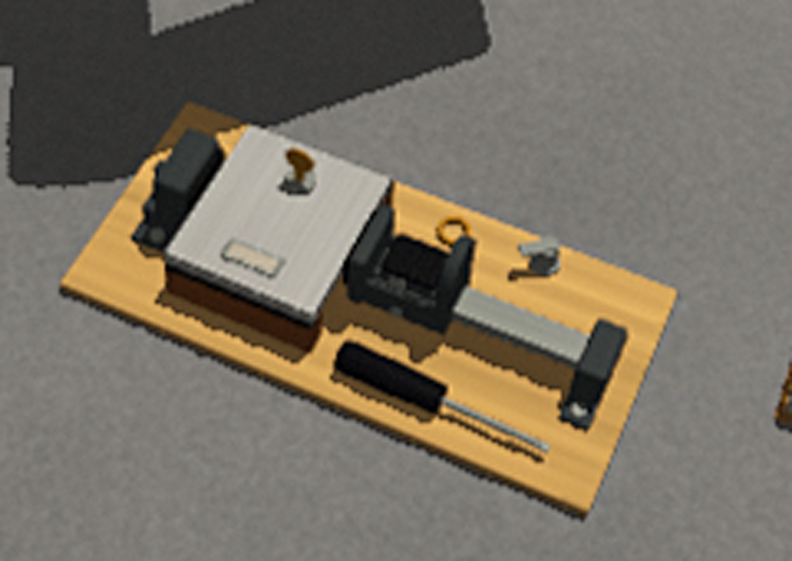

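The crops show the board corners (top crop) at about (238,80), (762,234), (690,487) and (155,327). The jaw is against the door, the end stop is on the left, and the key is on the +y side (lower). I'll fit the clamp pose from the corners in both views.

```bash
cat > h.py <<'E'
from station import ctrl
import numpy as np
from scipy.spatial.transform import Rotation as R
from scipy.optimize import least_squares
def proj(p,P):
    f=210/np.tan(np.radians(p["vfov"]/2)); c=np.c_[P,np.ones(len(P))]@np.array(p["camera_from_world"])[:3].T
    return f*c[:,:2]/c[:,2:]+[p["cx"],p["cy"]]
def world(v,L):
    c,s=np.cos(v[2]),np.sin(v[2]); L=np.atleast_2d(L)
    return np.c_[v[0]+c*L[:,0]-s*L[:,1],v[1]+s*L[:,0]+c*L[:,1],L[:,2]]
def rot(s): w,x,y,z=s["ee_rot"]; return R.from_quat([x,y,z,w])
def plan(v,tip):   # tip: clamp-frame target of the fingertips; prints needed shift (tool axes, in units) and turn (units)
    s=ctrl.sense(); r=rot(s); c,sn=np.cos(v[2]),np.sin(v[2])
    best=None
    for sg in(1,-1):
        X=sg*np.array([c,sn,0]); Z=np.array([0,0,-1.]); g=R.from_matrix(np.c_[X,np.cross(Z,X),Z])
        t=(r.inv()*g).as_rotvec()
        if best is None or np.linalg.norm(t)<np.linalg.norm(best[0]): best=(t,g,sg)
    t,g,sg=best; w=world(v,[tip])[0]-g.apply([0,0,.084]); d=w-s["tcp_pos"]
    print("sign x",sg,"turn units",np.round(np.degrees(t)/5,2),"goal tcp",np.round(w,4),"shift units in goal frame",np.round(g.inv().apply(d)/.02,2),"in present frame",np.round(r.inv().apply(d)/.02,2))
    tip=s["tcp_pos"]+r.apply([0,0,.084]); q=tip-np.r_[v[:2],0]
    print("tip in clamp",np.round([c*q[0]+sn*q[1],-sn*q[0]+c*q[1],q[2]],4),"F",np.round(s["ft_force"],1),"q6",s["qpos"][5],"t",s["time"])
E
python3 - <<'E'
from h import *
L=np.array([[.22,-.105,.012],[-.22,-.105,.012],[-.22,.105,.012],[.22,.105,.012]])
t=np.array([[238,80],[762,234],[690,487],[155,327]])/3.6+130
sc=np.array([[588,517],[60,290],[190,102],[678,292]])/3.3+[180,150]
pt,ps=ctrl.capture("top"),ctrl.capture("scene")
for sel in((1,0),(0,1),(1,1)):
    f=lambda v:np.r_[sel[0]*(proj(pt,world(v,L))-t).ravel(),sel[1]*(proj(ps,world(v,L))-sc).ravel()]
    o=least_squares(f,[.5,0,1.5]); print(sel,np.round(o.x,4),np.round(o.fun,1))
v=o.x; rt=[[.0345,0,.074]]
print("release_top",world(v,rt),proj(pt,world(v,rt)),proj(ps,world(v,rt)))
plan(v,[.0345,0,.13])
E
```

```text
(1, 0) [ 0.5493 -0.0075  1.2539] [-0.5 -0.5  0.5 -0.   0.5  0.4 -0.5  0.1 -0.  -0.  -0.  -0.  -0.  -0.
 -0.  -0. ]
(0, 1) [ 0.553  -0.0054  1.2527] [-0.  -0.  -0.  -0.  -0.  -0.  -0.  -0.   0.6 -0.  -0.6 -1.  -0.8  0.3
  0.6  0.4]
(1, 1) [ 0.551  -0.0063  1.2529] [-0.8 -1.2  0.  -0.5  0.  -0.2 -0.9 -0.6  0.2 -0.8 -0.8 -1.6 -1.  -0.2
  0.2 -0.2]
release_top [[0.56183079 0.02642997 0.074     ]] [[244.54929122 200.28407149]] [[305.37759239 228.61521957]]
sign x 1 turn units [  0.     0.   -10.62] goal tcp [0.5618 0.0264 0.214 ] shift units in goal frame [32.03  9.77  4.44] in present frame [ 27.04 -19.76   4.44]
tip in clamp [-0.6061  0.1953  0.2188] F [-1.   0.8  0.2] q6 -0.08457945212602574 t 0.9
```

```bash
python3 -m crank '[[[0.4,-0.3,0],[0,0,0],1],[[0.85,-0.62,0],[0,0,0],1],[[0.85,-0.62,0],[0,0,0],1],[[0.85,-0.62,0],[0,0,0],1],[[0.85,-0.62,0],[0,0,0],1],[[0.85,-0.62,0],[0,0,0],1],[[0.85,-0.62,0],[0,0,0],1],[[0.85,-0.62,0],[0,0,0],1]]' 20
python3 -m crank '[[[0.85,-0.62,0],[0,0,0],1],[[0.85,-0.62,0],[0,0,0],1],[[0.85,-0.62,0],[0,0,0],1],[[0.85,-0.62,0],[0,0,0],1],[[0.85,-0.62,0],[0,0,0],1],[[0.85,-0.62,0],[0,0,0],1],[[0.85,-0.62,0],[0,0,0],1],[[0.85,-0.62,0],[0,0,0],1]]'
python3 -m crank '[[[0.85,-0.62,0],[0,0,0],1],[[0.85,-0.62,0],[0,0,0],1],[[0.85,-0.62,0],[0,0,0],1],[[0.85,-0.62,0],[0,0,0],1],[[0.85,-0.62,0],[0,0,0],1],[[0.85,-0.62,0],[0,0,0],1],[[0.85,-0.62,0],[0,0,0],1],[[0.4,-0.3,0],[0,0,0],1]]'
python3 -m crank '[[[0,0,0],[0,0,-0.5],1],[[0,0,0],[0,0,-1],1],[[0,0,0],[0,0,-1],1],[[0,0,0],[0,0,-1],1],[[0,0,0],[0,0,-1],1],[[0,0,0],[0,0,-1],1],[[0,0,0],[0,0,-1],1],[[0,0,0],[0,0,-1],1]]'
python3 -c "
from h import *
plan([.551,-.0063,1.2529],[.0345,0,.13])"
```

```text
time: 1.57
tcp_pos: [0.2673, -0.391, 0.3027]
ee_rot: [-0.0, 0.987, 0.162, 0.0]
ft_force: [0.8, 0.0, 0.4]
finger_gap: 0.0441
gripper_force: 0.0
time: 2.23
tcp_pos: [0.3642, -0.2534, 0.3028]
ee_rot: [0.0, 0.987, 0.162, 0.0]
ft_force: [1.4, -0.5, -0.2]
finger_gap: 0.0007
gripper_force: 0.0
time: 2.9
tcp_pos: [0.455, -0.1244, 0.3028]
ee_rot: [-0.0, 0.987, 0.163, 0.0]
ft_force: [-0.5, -0.7, 0.2]
finger_gap: 0.0003
gripper_force: 0.0
time: 3.57
tcp_pos: [0.454, -0.1263, 0.3027]
ee_rot: [-0.0, 0.881, 0.473, -0.0]
ft_force: [0.6, -0.3, -0.6]
finger_gap: 0.0003
gripper_force: 0.0
sign x 1 turn units [-0.    0.   -3.07] goal tcp [0.5618 0.0265 0.214 ] shift units in goal frame [8.94 2.73 4.44] in present frame [9.35 0.26 4.44]
tip in clamp [-0.1443  0.0546  0.2187] F [ 0.6 -0.3 -0.6] q6 0.21605617397652477 t 3.5667
```

```bash
python3 -m crank '[[[0,0,0],[0,0,-1],1],[[0,0,0],[0,0,-1],1],[[0,0,0],[0,0,-1],1],[[0.5,0.15,0],[0,0,-0.07],1],[[1,0.3,0],[0,0,0],1],[[1,0.3,0],[0,0,0],1],[[1,0.3,0],[0,0,0],1],[[1,0.3,0],[0,0,0],1]]'
python3 -m crank '[[[1,0.3,0],[0,0,0],1],[[1,0.3,0],[0,0,0],1],[[1,0.3,0],[0,0,0],1],[[0.94,0.33,0],[0,0,0],1],[[0.5,0.15,1],[0,0,0],1],[[0,0,1],[0,0,0],1],[[0,0,0],[0,0,0],1],[[0,0,0],[0,0,0],1]]'
python3 - <<'E'
from h import *
import cv2
v=[.551,-.0063,1.2529]
plan(v,[.0345,0,.09])
s=ctrl.sense(); p=ctrl.capture("wrist"); cv2.imwrite("pics/w1.png",p["pixels"][:,:,::-1])
q=ctrl.capture("top"); cv2.imwrite("pics/t1.png",q["pixels"][:,:,::-1])
T=np.array(p["tool_from_camera"]); f=210/np.tan(np.radians(p["vfov"]/2)); r=rot(s)
def pr(L):
    c=(r.inv().apply(world(v,L)-s["tcp_pos"])-T[:3,3])@T[:3,:3]
    return np.round(f*c[:,:2]/c[:,2:]+[p["cx"],p["cy"]],1).tolist()
print("plate corners,push top,endstop",pr([[.0125,-.018,.074],[.0565,-.018,.074],[.0565,.018,.074],[.0125,.018,.074],[.0605,0,.108]]), "board corners", pr([[.22,-.105,.012],[.22,.105,.012]]))
for n in("release_top","push_face","jaw"): print(n,ctrl.search_frame(p,n)[:2])
E
```

```text
time: 4.23
tcp_pos: [0.5091, -0.0482, 0.3028]
ee_rot: [0.0, 0.812, 0.583, 0.0]
ft_force: [0.0, 0.1, 0.1]
finger_gap: 0.0006
gripper_force: 0.0
time: 4.9
tcp_pos: [0.5626, 0.0263, 0.2623]
ee_rot: [-0.001, 0.812, 0.584, -0.001]
ft_force: [-0.9, -0.5, 0.4]
finger_gap: -0.0
gripper_force: 0.0
sign x 1 turn units [-0.02  0.01 -0.07] goal tcp [0.5618 0.0265 0.174 ] shift units in goal frame [-0.01 -0.04  4.42] in present frame [-0.   -0.03  4.42]
tip in clamp [ 0.0346 -0.0006  0.1783] F [-0.9 -0.5  0.4] q6 0.28813204968522627 t 4.9
plate corners,push top,endstop [[290.7, 229.5], [291.1, 184.3], [252.2, 184.5], [253.3, 229.7], [271.3, 186.6]] board corners [[376.6, 10.3], [165.2, 12.0]]
release_top [{'xy': [272.3, 206.7], 'score': 0.73}]
push_face [{'xy': [274.0, 202.2], 'score': 0.83}]
jaw [{'xy': [268.3, 198.4], 'score': 0.67}, {'xy': [208.5, 186.4], 'score': 0.65}]
```

View pics/w1.png

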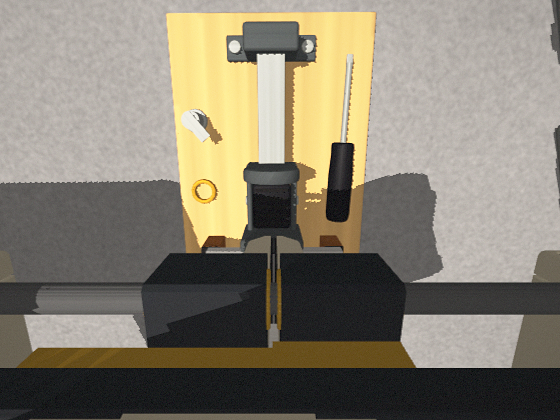

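The wrist view matches the fit: the release plate is at columns 252–291, rows 184–229, as predicted. I'll go down to just above the plate, 10 mm towards the push plate.

```bash
python3 -m crank '[[[0.5,-0.03,0.5],[0,0,-0.07],1],[[0,0,1],[0,0,0],1],[[0,0,1],[0,0,0],1],[[0,0,1],[0,0,0],1],[[0,0,0.8],[0,0,0],1],[[0,0,0.4],[0,0,0],1],[[0,0,0],[0,0,0],1],[[0,0,0],[0,0,0],1]]'
python3 - <<'E'
from h import *
import cv2
v=[.551,-.0063,1.2529]
plan(v,[.0445,0,.066])
s=ctrl.sense(); p=ctrl.capture("scene")["pixels"][190:270,250:350,::-1]
cv2.imwrite("pics/s2.png",cv2.resize(p,None,fx=6,fy=6,interpolation=cv2.INTER_CUBIC))
E
```

```text
time: 5.82
tcp_pos: [0.5657, 0.0358, 0.1689]
ee_rot: [-0.0, 0.81, 0.587, 0.0]
ft_force: [0.2, 0.5, -0.2]
finger_gap: 0.0003
gripper_force: 0.0
sign x 1 turn units [ 0.   -0.    0.02] goal tcp [0.5649 0.036  0.15  ] shift units in goal frame [-0.   -0.04  0.95] in present frame [-0.   -0.04  0.95]
tip in clamp [ 0.0445 -0.0008  0.0849] F [ 0.2  0.5 -0.2] q6 0.2973389914493628 t 5.8167
```

View pics/s2.png

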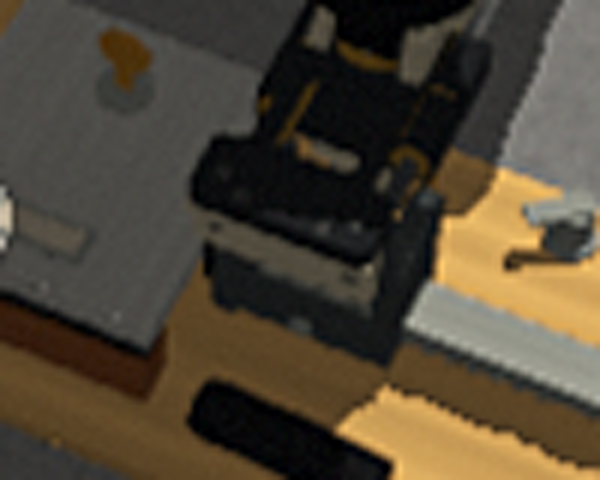

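The gripper hides the plate, but the finger shift is consistent with the fit. I'll press now.

```bash
python3 -m crank '[[[0,-0.04,0.3],[0,0,0],1],[[0,0,0.2],[0,0,0],1],[[0,0,0.15],[0,0,0],1],[[0,0,0.15],[0,0,0],1],[[0,0,0.1],[0,0,0],1],[[0,0,0.05],[0,0,0],1],[[0,0,0],[0,0,0],1],[[0,0,0],[0,0,0],1]]'
python3 -c "
from h import *
plan([.551,-.0063,1.2529],[.0445,0,.066])"
```

```text
time: 6.53
tcp_pos: [0.565, 0.0358, 0.1501]
ee_rot: [0.0, 0.81, 0.587, 0.0]
ft_force: [0.1, 0.4, 6.3]
finger_gap: 0.0004
gripper_force: 3.3
sign x 1 turn units [ 0.01 -0.    0.01] goal tcp [0.5649 0.036  0.15  ] shift units in goal frame [ 0.01 -0.01  0.01] in present frame [ 0.01 -0.01  0.01]
tip in clamp [ 0.0444 -0.0002  0.0661] F [0.1 0.4 6.3] q6 0.29746768952696584 t 6.5333
```

```bash
python3 -m crank '[[[0,0,0.05],[0,0,0],1],[[0.1,0,0],[0,0,0],1],[[0.15,0,0],[0,0,0],1],[[0.15,0,0],[0,0,0],1],[[0.2,0,0],[0,0,0],1],[[0.25,0,0],[0,0,0],1],[[0.25,0,0],[0,0,0],1],[[0.25,0,0],[0,0,0],1]]'
python3 -c "
from h import *
plan([.551,-.0063,1.2529],[.1545,0,.065])"
```

```text
time: 7.2
tcp_pos: [0.5733, 0.0611, 0.1492]
ee_rot: [0.0, 0.81, 0.587, -0.0]
ft_force: [-1.5, -4.6, 8.3]
finger_gap: 0.0003
gripper_force: 3.9
sign x 1 turn units [0.01 0.01 0.02] goal tcp [0.5993 0.1405 0.149 ] shift units in goal frame [ 4.18 -0.01  0.01] in present frame [ 4.18 -0.    0.01]
tip in clamp [ 0.0709 -0.0002  0.0652] F [-1.5 -4.6  8.3] q6 0.3428828759774299 t 7.2
```

Sliding back with about 5 N along the bar and the release held down.

```bash
python3 -m crank '[[[0.35,0,0],[0,0,0],1],[[0.45,0,0],[0,0,0],1],[[0.5,0,0],[0,0,0],1],[[0.5,0,0],[0,0,0],1],[[0.5,0,0],[0,0,0],1],[[0.5,0,0],[0,0,0],1],[[0.4,0,0],[0,0,0],1],[[0.3,0,0],[0,0,0],1]]'
python3 -m crank '[[[0.1,0,0],[0,0,0],1],[[0.1,0,0],[0,0,0],1],[[0.1,0,0],[0,0,0],1],[[0.1,0,0],[0,0,0],1],[[0.1,0,0],[0,0,0],1],[[0.05,0,0],[0,0,0],1],[[0,0,0],[0,0,0],1],[[0,0,0],[0,0,0],1]]'
python3 -c "
from h import *
plan([.551,-.0063,1.2529],[.1545,0,.065])"
```

```text
time: 7.87
tcp_pos: [0.5954, 0.128, 0.1492]
ee_rot: [0.001, 0.81, 0.587, 0.0]
ft_force: [0.8, -5.7, 6.6]
finger_gap: 0.0007
gripper_force: 3.6
time: 8.53
tcp_pos: [0.5986, 0.138, 0.1492]
ee_rot: [0.001, 0.81, 0.587, 0.0]
ft_force: [-0.8, -3.3, 7.5]
finger_gap: -0.0
gripper_force: 3.5
sign x 1 turn units [0.01 0.01 0.02] goal tcp [0.5993 0.1405 0.149 ] shift units in goal frame [ 0.13 -0.01  0.01] in present frame [ 0.13 -0.01  0.01]
tip in clamp [ 0.1519 -0.0002  0.0652] F [-0.8 -3.3  7.5] q6 0.46797979217912405 t 8.5333
```

Not at the stop yet. I'll creep on until the force rises.

```bash
python3 -m crank '[[[0.05,0,0],[0,0,0],1],[[0.05,0,0],[0,0,0],1],[[0.05,0,0],[0,0,0],1],[[0.05,0,0],[0,0,0],1],[[0,0,0],[0,0,0],1],[[0,0,0],[0,0,0],1],[[0,0,0],[0,0,0],1],[[0,0,0],[0,0,0],1]]'
python3 -c "
from h import *
plan([.551,-.0063,1.2529],[.1545,0,.065])"
```

```text
time: 9.2
tcp_pos: [0.5991, 0.1391, 0.1492]
ee_rot: [0.001, 0.81, 0.587, -0.003]
ft_force: [-8.3, -24.4, 14.3]
finger_gap: 0.0006
gripper_force: 17.0
sign x 1 turn units [-0.01  0.06  0.02] goal tcp [0.5993 0.1405 0.149 ] shift units in goal frame [ 0.07 -0.01  0.01] in present frame [ 0.07 -0.01  0.01]
tip in clamp [ 0.1527 -0.0002  0.0652] F [ -8.3 -24.4  14.3] q6 0.47383763730985434 t 9.2
```

The push force rose to 26 N, so the jaw is at the stop. I'll ease off to a light push, then lift straight up.

```bash
python3 -m crank '[[[-0.06,0,0],[0,0,0],1],[[-0.05,0,0],[0,0,0],1],[[0,0,0],[0,0,0],1],[[0,0,-0.1],[0,0,0],1],[[0,0,-0.15],[0,0,0],1],[[0,0,-0.2],[0,0,0],1],[[0,0,-0.3],[0,0,0],1],[[0,0,-0.5],[0,0,0],1]]'
python3 -m crank '[[[0,0,-1],[0,0,0],1],[[0,0,-1],[0,0,0],1],[[0,0,-1],[0,0,0],1],[[0,0,-1],[0,0,0],1],[[0,0,-1],[0,0,0],1],[[0,0,-0.5],[0,0,0],1],[[0,0,0],[0,0,0],1],[[0,0,0],[0,0,0],1]]'
python3 - <<'E'
from h import *
import cv2
v=[.551,-.0063,1.2529]
plan(v,[.1545,0,.2])
s=ctrl.sense(); p=ctrl.capture("wrist"); cv2.imwrite("pics/w3.png",p["pixels"][:,:,::-1])
q=ctrl.capture("scene"); cv2.imwrite("pics/s3.png",cv2.resize(q["pixels"][150:320,180:420,::-1],None,fx=3.3,fy=3.3,interpolation=cv2.INTER_CUBIC))
E
```

```text
time: 9.87
tcp_pos: [0.5979, 0.1392, 0.1723]
ee_rot: [-0.001, 0.81, 0.587, -0.002]
ft_force: [-1.7, -6.2, -3.2]
finger_gap: 0.0001
gripper_force: 3.2
time: 10.53
tcp_pos: [0.5988, 0.1401, 0.2834]
ee_rot: [-0.0, 0.81, 0.587, 0.0]
ft_force: [-0.2, -0.3, 0.3]
finger_gap: 0.0005
gripper_force: 0.0
sign x 1 turn units [ 0.   -0.    0.02] goal tcp [0.5993 0.1405 0.284 ] shift units in goal frame [ 0.02  0.02 -0.03] in present frame [ 0.02  0.02 -0.03]
tip in clamp [0.154  0.0003 0.1994] F [-0.2 -0.3  0.3] q6 0.47061387284003325 t 10.5333
```

View pics/w3.png

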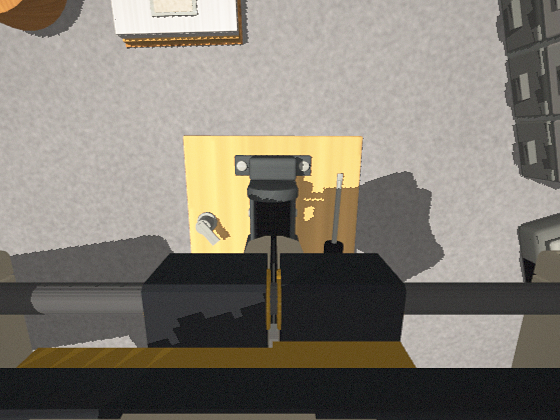

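View pics/s3.png

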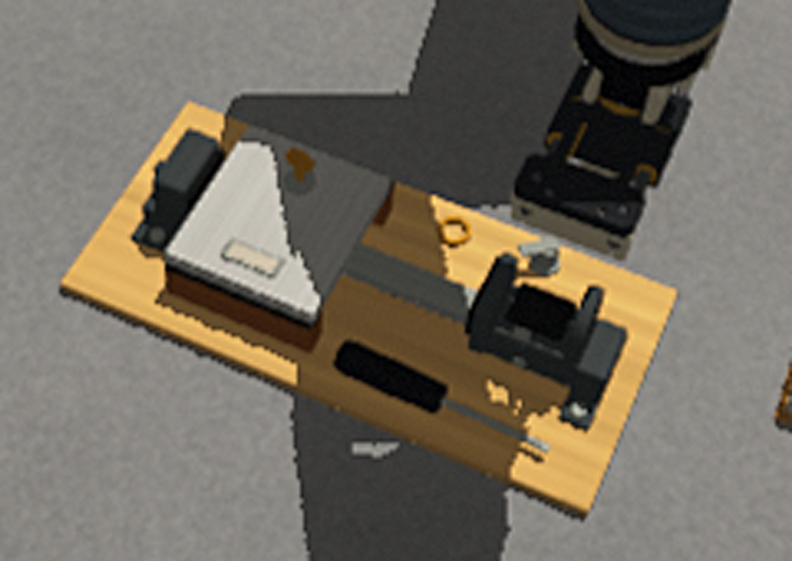

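The scene and wrist views show the jaw up against the end stop, with the release plate up again. The door, key, nut, old lock and screwdriver have not moved, and the gripper is clear.

```bash
python3 -c "
from station import ctrl
print(ctrl.finish_job())"
```

```text
the job is handed in; nothing more can be done
None
```

I pressed the release, pushed the jaw back until the force jumped to about 26 N at the end stop, and lifted straight off. The last pictures show the release up and the door and loose items where they were; the job is handed in after about 10.6 s, with no verdict shown.

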